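# Weigh the fish-food pots in their caddy on the kitchen scale

### The arm

A 6-joint arm with a two-finger parallel gripper is mounted at the origin on a cart in front of the work surface, level with it; the furniture and walls round the work are solid. World frame = base frame: x ahead of the robot, y to its left, z up, the work surface at z = 0. Lengths are in m, angles in rad, forces in N, time in s.
With the tool pointing down it reaches from about 0.375 to 0.9 m from the base axis. Payload 3.1 kg.
Tool frame: the origin (TCP) lies midway between the tips of the shut fingers; the grasp point (between the pads) lies 19 mm behind it; z points along the fingers, y is the line along which they close (so a half turn about z gives the same grasp; the last joint's range is limited). The gripper opens to 85 mm and grips with 20 to 120 N. Pads are 22 mm wide; open, the fingers measure 114 mm over their backs; the gripper's body (76 mm by 85 mm) begins 54 mm behind the grasp point. The pads swing forward as they close: fully open they stand 13 mm farther back than shut.
Start: joints at [0.994, 0.527, 1.433, -0, 1.181, -0.178], TCP at [0.243, 0.576, 0.231] pointing down, gripper open.
Joint ranges: [-3.08, 3.08], [-0.75, 2.2], [0.22, 2.44], [-1.43, 4.57], [0, 2.65], [-2.85, 2.85]. Speed limits (rad/s): [2.79, 2.79, 3.14, 3.14, 3.14, 3.14].

### API

Orientations are given as a unit quaternion [x, y, z, w].
In Python, from station import manip gives the robot as it stands.
- The arm moves only by the tool drive_tool, never from a script. Its argument "motion" is a list that holds one entry, the list of rows, each a list of 5 numbers: the finger opening in mm, from 0 to 85.4, then the shift along the tool's x, y, z in units of 30 mm (1.0 is 30 mm), then the turn about the tool's z in units of 8 degrees (1.0 is 8 degrees). In form: [[[fingers, x, y, z, yaw], ...]]. A call has 1 to 10 rows; each row is the pose to reach, as a shift and turn from the pose commanded when the call began, along the tool's axes at that moment; what a row does not reach only later rows make up. A row lasts 1/10 s, in which the tool goes at most 50 mm and 8.59 degrees, less where a joint would pass 70% of its speed; a pose out of reach is approached as far as the arm can. A call with a gripper value outside its range is refused whole. The fingers move at their own pace and stop on an object; "squeeze" is the grip in N (left out, the last holds). Time passes only in rows, so rows that repeat a pose let the fingers close. It gives the time, the measured TCP pose, the force, the opening and the grip force at its end, in the units of the state.
- manip.sense(): the state, without advancing time (a new reading comes with each control period).
- manip.snapshot(name): name is "scene" or "top"; returns the picture (400x640x3 uint8, red, green, blue); there is no depth.
- manip.camera_model(name): a dict with "fov_y" (degrees; the focal length in pixels is half the picture's height over the tangent of half this angle, whatever the lens; pixels are square), "cx", "cy" (the principal point, pixels), "k1" (the pictures are not rectified: a ray, as slopes to the right and down, at radius r is drawn at 1 + k1 r^2 times it, then the intrinsics apply), "origin" and "orientation" of the camera in the world. Camera axes: x right, y up, looking along -z (the intrinsics and any distortion apply to the point x, -y, -z); pixel columns grow to the right and rows downward; lengths in m; the calibration is good to about 2 mm. A picture is of the moment at which its call begins. camera_model takes no time and is no camera call.
- manip.sign_off(): hands the job in; it is judged then, once.
The state is a dict: "t": time; "q": joint angles; "qd": joint speeds; "tau": joint torques, N m; "tcp_pos": TCP position; "tool_rot": TCP orientation; "force": force on the tool from outside, world axes, zero at the start; "ft_torque": the same for the moment, N m; "finger_gap": opening from 0.0 (shut) to 1.0 (fully open); "gripper_force": force on a finger pad.
Only numpy, scipy, OpenCV 4.12 (cv2) and the standard library are available. Lean on these libraries where they do the work, as an engineer would, in place of code of your own. Each camera call takes 0.05 s, during which the arm holds its last target. There are 200 camera calls.

### The job

Please weigh the fish-food pots: stand the empty caddy square in the middle of the scale's platform, press the round tare key until it registers, stand all the pots upright in the caddy, then press the oblong hold key until it registers so that the reading stays on the display. Then carry the loaded caddy back and stand it in the middle of its cork mat, pots upright in it. Handle the thin-walled pots and the membrane keys gently - a firm fingertip push, no ramming - and leave the other things on the worktop where they are.

Things in the scene. Friction and masses are not known exactly. Their poses are not given: they have to be found in the camera images.
- caddy: Dark steel caddy, tray 198 (its x) by 208 mm (its y), 0.38 kg; walls 29 mm high, floor 4 mm thick. A 26 mm high partition along y at x = 0 makes two lanes for two pots each (x = +-52, y = +-54 mm). Above it, along y, a wooden grip bar, 14 mm thick, 20 mm tall, its middle 100 mm above the underside: grip it across, from above. Origin: centre of its underside, z up. Starts on the mat.
- pot_1: Pot 1: A closed screw-lid food pot, the slimmer kind, 56 mm across and 75 mm tall, red lid, upright; 0.06 to 0.13 kg. Thin-walled: grip lightly, 20 to 40 N a finger (spoilt when the two fingers' forces together pass 120 N). Origin: centre of its underside, z up. May be absent (None).
- pot_2: Pot 2: A closed screw-lid food pot, the slimmer kind, 56 mm across and 75 mm tall, red lid, upright; 0.06 to 0.13 kg. Thin-walled: grip lightly, 20 to 40 N a finger (spoilt when the two fingers' forces together pass 120 N). Origin: centre of its underside, z up. May be absent (None).
- pot_3: Pot 3: A closed screw-lid food pot, the squat kind, 64 mm across and 62 mm tall, blue lid, upright; 0.06 to 0.13 kg. Thin-walled: grip lightly, 20 to 40 N a finger (spoilt when the two fingers' forces together pass 120 N). Origin: centre of its underside, z up. May be absent (None).
- pot_4: Pot 4: A closed screw-lid food pot, the squat kind, 64 mm across and 62 mm tall, blue lid, upright; 0.06 to 0.13 kg. Thin-walled: grip lightly, 20 to 40 N a finger (spoilt when the two fingers' forces together pass 120 N). Origin: centre of its underside, z up. May be absent (None).
- scale: Flat white kitchen scale, 280 mm deep (its x), 226 mm wide (its y); steel platform 206 by 212 mm, top 32 mm above the worktop; black panel with display and two keys along its -x edge, nearer the robot. It does not shift. Origin: on the worktop under the platform's middle; x from panel to platform, y left, z up.
- platform (a point): Centre of the platform's top face, 32 mm above the worktop; axes as the scale's. Centred within 2 cm and square to the scale, the caddy leaves the keys free.
- tare_key: Tare key, zeroes the scale: round, 28 mm, pale dot, left (+y) end of the panel. Not to be pressed with pots in the caddy. A membrane key, its top 28 mm above the worktop, 2.5 mm above the origin (centre of its lower face); z up. Gives under 1 mm (6 N/mm, then hard); registers a fingertip push of 5 N or more kept up for 0.3 s; spoilt above 30 N, so push slowly.
- hold_key: Hold key, freezes the reading: oblong, 22 by 40 mm, pale dash, right (-y) end of the panel. A membrane key, its top 28 mm above the worktop, 2.5 mm above the origin (centre of its lower face); z up. Gives under 1 mm (6 N/mm, then hard); registers a fingertip push of 5 N or more kept up for 0.3 s; spoilt above 30 N, so push slowly.
- mat: Cork mat lying on the worktop, left of the scale, 270 mm (its x) by 300 mm (its y), 8 mm thick; it does not shift. Origin: centre of its underside, z up.
- magnet: Bystander: black magnet cleaner, 66x85x44 mm, behind the pots. Origin: centre of its underside.
- shaker: Bystander: glass salt shaker, 44 mm across, 90 mm tall, behind the scale and the mat. Origin: centre of its underside.
- dropper: Bystander: amber dropper bottle, 33 mm across, 102 mm tall, at the front edge of the worktop. Origin: centre of its underside.

How it is judged:
On the way, in this order (a step that is already met when the one before it is completed fails the run):
1. the empty caddy stands square on the scale's platform, let go (x of caddy in the frame of platform between -0.022 and 0.022 m and y of caddy in the frame of platform between -0.025 and 0.025 m and z of caddy in the frame of platform between -0.006 and 0.006 m and angle between caddy's own z axis and vertical below 0.06 rad and (angle between the x axis of caddy and the x axis of scale, either way round below 0.17 rad or angle between the x axis of caddy and the y axis of scale, either way round below 0.17 rad) and contact force between the fingers and caddy below 0.1 N and horizontal distance between each of pot_1, pot_2, pot_3, pot_4 and caddy above 0.11 m), for 0.3 s.
2. the round (tare) key is pressed with at least 5 N for 0.3 s with the empty caddy on the platform (contact force between the fingers and tare_key above 5 N and x of caddy in the frame of platform between -0.022 and 0.022 m and y of caddy in the frame of platform between -0.025 and 0.025 m and z of caddy in the frame of platform between -0.006 and 0.006 m and angle between caddy's own z axis and vertical below 0.06 rad and (angle between the x axis of caddy and the x axis of scale, either way round below 0.17 rad or angle between the x axis of caddy and the y axis of scale, either way round below 0.17 rad) and horizontal distance between each of pot_1, pot_2, pot_3, pot_4 and caddy above 0.11 m), for 0.3 s.
3. every pot stands upright in the caddy on the scale, let go (x of caddy in the frame of platform between -0.022 and 0.022 m and y of caddy in the frame of platform between -0.025 and 0.025 m and z of caddy in the frame of platform between -0.006 and 0.006 m and angle between caddy's own z axis and vertical below 0.06 rad and (angle between the x axis of caddy and the x axis of scale, either way round below 0.17 rad or angle between the x axis of caddy and the y axis of scale, either way round below 0.17 rad) and x of pot_1 in the frame of caddy between -0.08 and 0.08 m and y of pot_1 in the frame of caddy between -0.085 and 0.085 m and z of pot_1 in the frame of caddy between -0.003 and 0.012 m and angle between each of pot_1, pot_2, pot_3, pot_4's own z axis and vertical below 0.12 rad and x of pot_2 in the frame of caddy between -0.08 and 0.08 m and y of pot_2 in the frame of caddy between -0.085 and 0.085 m and z of pot_2 in the frame of caddy between -0.003 and 0.012 m and x of pot_3 in the frame of caddy between -0.08 and 0.08 m and y of pot_3 in the frame of caddy between -0.085 and 0.085 m and z of pot_3 in the frame of caddy between -0.003 and 0.012 m and x of pot_4 in the frame of caddy between -0.08 and 0.08 m and y of pot_4 in the frame of caddy between -0.085 and 0.085 m and z of pot_4 in the frame of caddy between -0.003 and 0.012 m and contact force between the fingers and pot_1 below 0.1 N and contact force between the fingers and pot_2 below 0.1 N and contact force between the fingers and pot_3 below 0.1 N and contact force between the fingers and pot_4 below 0.1 N), for 0.3 s.
4. the oblong (hold) key is pressed with at least 5 N for 0.3 s with all the pots in the caddy on the platform (contact force between the fingers and hold_key above 5 N and x of caddy in the frame of platform between -0.022 and 0.022 m and y of caddy in the frame of platform between -0.025 and 0.025 m and z of caddy in the frame of platform between -0.006 and 0.006 m and angle between caddy's own z axis and vertical below 0.06 rad and (angle between the x axis of caddy and the x axis of scale, either way round below 0.17 rad or angle between the x axis of caddy and the y axis of scale, either way round below 0.17 rad) and x of pot_1 in the frame of caddy between -0.08 and 0.08 m and y of pot_1 in the frame of caddy between -0.085 and 0.085 m and z of pot_1 in the frame of caddy between -0.003 and 0.012 m and angle between each of pot_1, pot_2, pot_3, pot_4's own z axis and vertical below 0.12 rad and x of pot_2 in the frame of caddy between -0.08 and 0.08 m and y of pot_2 in the frame of caddy between -0.085 and 0.085 m and z of pot_2 in the frame of caddy between -0.003 and 0.012 m and x of pot_3 in the frame of caddy between -0.08 and 0.08 m and y of pot_3 in the frame of caddy between -0.085 and 0.085 m and z of pot_3 in the frame of caddy between -0.003 and 0.012 m and x of pot_4 in the frame of caddy between -0.08 and 0.08 m and y of pot_4 in the frame of caddy between -0.085 and 0.085 m and z of pot_4 in the frame of caddy between -0.003 and 0.012 m), for 0.3 s.
At the end, for the whole second after the job is handed in: The caddy stands flat and still on the cork mat, its centre within 35 mm (along the mat's x) and 45 mm (along its y) of the mat's, and every pot stands upright (within 7 degrees) on the caddy's floor (x of caddy in the frame of mat between -0.035 and 0.035 m and y of caddy in the frame of mat between -0.045 and 0.045 m and z of caddy in the frame of mat between 0.003 and 0.014 m and angle between caddy's own z axis and vertical below 0.06 rad and (angle between the x axis of caddy and the x axis of mat, either way round below 0.35 rad or angle between the x axis of caddy and the y axis of mat, either way round below 0.35 rad) and linear speed of caddy below 0.02 m/s and x of pot_1 in the frame of caddy between -0.08 and 0.08 m and y of pot_1 in the frame of caddy between -0.085 and 0.085 m and z of pot_1 in the frame of caddy between -0.003 and 0.012 m and angle between each of pot_1, pot_2, pot_3, pot_4's own z axis and vertical below 0.12 rad and x of pot_2 in the frame of caddy between -0.08 and 0.08 m and y of pot_2 in the frame of caddy between -0.085 and 0.085 m and z of pot_2 in the frame of caddy between -0.003 and 0.012 m and x of pot_3 in the frame of caddy between -0.08 and 0.08 m and y of pot_3 in the frame of caddy between -0.085 and 0.085 m and z of pot_3 in the frame of caddy between -0.003 and 0.012 m and x of pot_4 in the frame of caddy between -0.08 and 0.08 m and y of pot_4 in the frame of caddy between -0.085 and 0.085 m and z of pot_4 in the frame of caddy between -0.003 and 0.012 m and linear speed of each of pot_1, pot_2, pot_3, pot_4 below 0.03 m/s); the robot touches nothing.
It fails at once if a pot is squeezed between the fingers with more than 120 N (contact force between the fingers and pot_1 above 120 N or contact force between the fingers and pot_2 above 120 N or contact force between the fingers and pot_3 above 120 N or contact force between the fingers and pot_4 above 120 N).
It fails at once if a key is pressed with more than 30 N (contact force between any of tare_key, hold_key and anything else above 30 N).
It fails at once if the tare key is pressed while a pot stands in the caddy (contact force between anything else and tare_key above 3 N and horizontal distance between any of pot_1, pot_2, pot_3, pot_4 and caddy below 0.1 m).
It fails at once if the magnet cleaner, the salt shaker or the dropper bottle is shifted by more than 3 cm (distance of any of magnet, shaker, dropper from where it was at the start of the episode above 0.03 m).
Of pot_1, pot_2, pot_3, pot_4 only 2 to 4 are there at a start; the rules pass over those that are not, and their reading is None.
At some moment in a run one of pot_1, pot_2, pot_3, pot_4 may be knocked a few centimetres aside while the robot is not near it.
It also fails if it takes over 210 s, if anything falls off the work surface, if the arm or the gripper's body presses on something with over 40 N, if the wrist force passes 120 N, or if a joint passes its speed limit or range.

## Working session

There is one attempt and no reset: what is moved stays moved. The work goes in short steps, Python scripts to look and compute and a tool call to move; the robot and the scene stay as the last step left them, time stands still between calls to the robot, and variables do not carry over. Pictures are saved under pics/ and viewed, at most 14 in all, crops included, and the job is handed in when it is done.

Besides the shell and the picture viewer there is one more tool, called after ">>>" as name(argument=value, ...), one argument or row to a line, values as JSON. drive_tool: Moves the arm, as the interface text tells. Its arguments: {"type":"object","properties":{"motion":{"type":"array","items":{"type":"array","items":{"type":"array","items":{"type":"number"}}}},"squeeze":{"type":"number"}},"required":["motion"]}

```bash
ls; mkdir -p pics; cat > h.py <<'E'
import numpy as np, cv2
from station import manip
from scipy.spatial.transform import Rotation as R
def cam(n):
    c=manip.camera_model(n); f=200/np.tan(np.radians(c['fov_y'])/2)
    return c,f
def ray(n,u,v):
    c,f=cam(n); d=np.array([(u-c['cx'])/f,(v-c['cy'])/f]); s=d.copy()
    for _ in range(30): s=d/(1+c['k1']*(s@s))
    return np.array(c['origin']),R.from_quat(c['orientation']).apply([s[0],-s[1],-1])
def pt(n,u,v,z):
    o,d=ray(n,u,v); return o+d*(z-o[2])/d[2]
def px(n,p):
    c,f=cam(n); q=R.from_quat(c['orientation']).inv().apply(np.array(p)-c['origin'])
    s=np.array([q[0],-q[1]])/-q[2]; s=s*(1+c['k1']*(s@s)); return s*f+[c['cx'],c['cy']]
def shot(n,name):
    im=manip.snapshot(n); b=cv2.cvtColor(im,cv2.COLOR_RGB2BGR); cv2.imwrite(f'pics/{name}.png',b); return b
E
python3 - <<'E'
from h import *
for n in('top','scene'): print(manip.camera_model(n)); shot(n,n+'0')
s=manip.sense(); print(s)
E
```

```text
pics
{'fov_y': 54.77492187950671, 'cx': 323.13769956578454, 'cy': 203.47534332975857, 'k1': 0.02704856735527678, 'origin': array([ 0.29283522, -0.01459866,  1.24848252]), 'orientation': array([ 0.06396417, -0.0755591 , -0.69798771,  0.70923378])}
{'fov_y': 44.37227123256106, 'cx': 323.9267080277424, 'cy': 207.7502341810195, 'k1': -0.08667945259501462, 'origin': array([-0.17046302, -0.62725509,  1.06778031]), 'orientation': array([ 0.32684011, -0.14730813, -0.40152173,  0.84276697])}
{'t': 0.1, 'q': array([ 9.93501156e-01,  5.28393944e-01,  1.43378948e+00,  6.97173437e-06,
        1.18142879e+00, -1.78524108e-01]), 'qd': array([ 4.90444816e-04, -7.49714577e-05, -2.52050961e-03,  6.69312016e-04,
       -4.08347070e-04, -1.20316029e-03]), 'tau': array([ 2.22938816e-04, -4.43304276e+01, -1.78587556e+01, -2.11122351e-04,
        3.89290770e-03, -5.64475442e-06]), 'tcp_pos': array([0.24229782, 0.57540627, 0.23041388]), 'tool_rot': array([ 1.98068272e-01,  9.80187706e-01, -9.37338855e-04, -3.75583341e-04]), 'force': array([ 0.38444289, -0.50582707, -1.09009932]), 'ft_torque': array([-0.03018837, -0.01584171,  0.02753707]), 'gripper_force': 0.0, 'finger_gap': 1.0054702181321966}
```

View pics/top0.png

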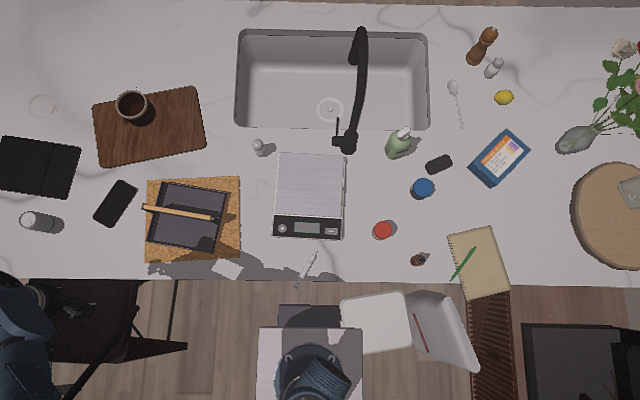

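View pics/scene0.png

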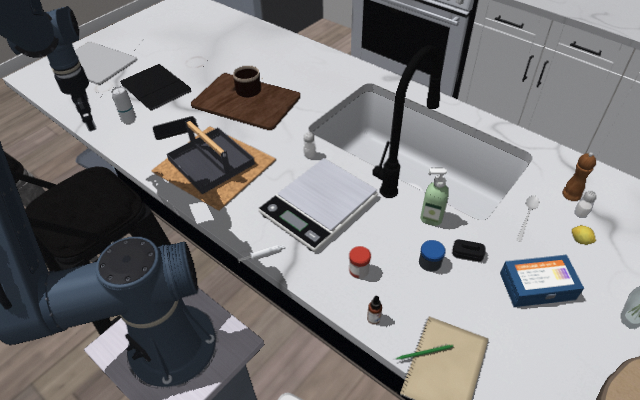

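The top view shows one red pot (384,230), one blue pot (423,187), the caddy at about (187,215) on the mat, and the scale panel at (308,228). The scene view agrees and shows no other pots.

```bash
cat >> h.py <<'E'
def blobs(b,cond,amin=30,box=None):
    h=cv2.cvtColor(b,cv2.COLOR_BGR2HSV).astype(int); m=cond(h[...,0],h[...,1],h[...,2]).astype(np.uint8)*255
    if box: k=np.zeros_like(m); x0,y0,x1,y1=box; k[y0:y1,x0:x1]=1; m*=k
    cs,_=cv2.findContours(m,cv2.RETR_EXTERNAL,cv2.CHAIN_APPROX_NONE)
    return sorted([c for c in cs if cv2.contourArea(c)>amin],key=cv2.contourArea,reverse=True)
RED=lambda h,s,v:((h<8)|(h>172))&(s>130)&(v>70)
BLUE=lambda h,s,v:(abs(h-109)<10)&(s>140)&(v>50)
WOOD=lambda h,s,v:(abs(h-14)<9)&(s>70)&(v>150)
E
python3 - <<'E'
from h import *
b=cv2.imread('pics/top0.png'); s=cv2.imread('pics/scene0.png')
for nm,c in(('red',RED),('blue',BLUE)):
  for n,i in(('top',b),('scene',s)):
    for k in blobs(i,c)[:6]:
      (u,v),r=cv2.minEnclosingCircle(k); x,y,w,h=cv2.boundingRect(k); print(nm,n,u,v,r,(x,y,w,h),pt(n,u,v,.075 if nm=='red' else .062))
c=cv2.resize(b[165:275,130:260],None,fx=6,fy=5,interpolation=cv2.INTER_CUBIC); cv2.imwrite('pics/c1.png',c)
c=cv2.resize(b[145:245,265:355],None,fx=6,fy=6,interpolation=cv2.INTER_CUBIC); cv2.imwrite('pics/c2.png',c)
E
```

```text
red top 382.3888854980469 229.38888549804688 8.78596305847168 (374, 221, 18, 18) [ 0.45022358 -0.2150438   0.075     ]
red scene 359.6116638183594 256.0888366699219 10.445342063903809 (350, 247, 21, 20) [ 0.44194162 -0.22219672  0.075     ]
blue top 422.5 187.0 9.394247055053711 (414, 178, 18, 19) [ 0.58948501 -0.34677223  0.062     ]
blue scene 541.5 280.5 41.38246154785156 (501, 256, 82, 51) [ 0.66894151 -0.61244103  0.062     ]
blue scene 432.30767822265625 250.90383911132812 11.87883186340332 (421, 241, 24, 21) [ 0.57926727 -0.35261958  0.062     ]
```

View pics/c1.png

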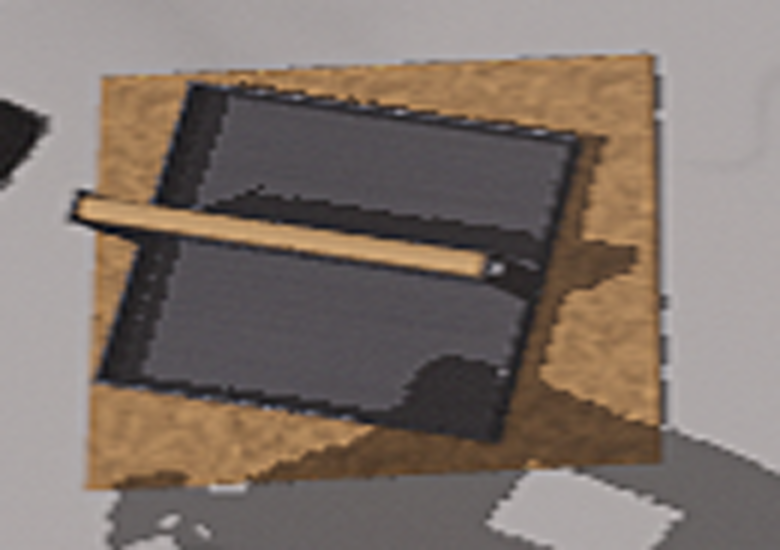

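View pics/c2.png

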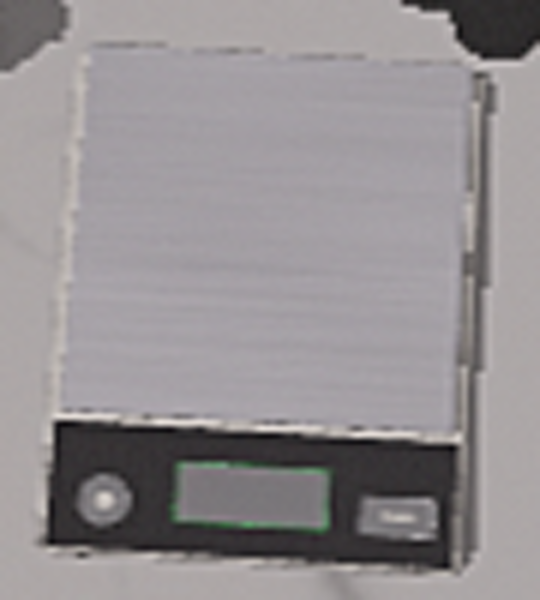

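Crop 1: caddy rim corners at about (190,83),(578,135),(500,440),(100,380), bar from (80,205) to (485,265), mat corners (102,75),(655,55),(662,460),(88,490). Crop 2: platform corners (90,45),(470,62),(455,438),(60,412), tare key (104,499), hold key (398,517).

```bash
python3 - <<'E'
from h import *
np.set_printoptions(precision=4,suppress=True)
A=lambda u,v,z:pt('top',130+(u+.5)/6-.5,165+(v+.5)/5-.5,z)
B=lambda u,v,z:pt('top',265+(u+.5)/6-.5,145+(v+.5)/6-.5,z)
def rep(n,P):
    P=np.array(P)[:,:2]; e=P[[1,2,3,0]]-P
    print(n,P.mean(0),np.linalg.norm(e,axis=1),np.degrees(np.arctan2(e[:,1],e[:,0])))
rep('mat',[A(*p,.008) for p in((102,75),(655,55),(662,460),(88,490))])
rep('caddy',[A(*p,.037) for p in((190,83),(578,135),(500,440),(100,380))])
rep('plat',[B(*p,.032) for p in((90,45),(470,62),(455,438),(60,412))])
a,b=A(80,205,.118),A(487,265,.118); print('bar',(a+b)/2,np.linalg.norm(a-b),np.degrees(np.arctan2(*(a-b)[[1,0]])))
print('keys',B(104,499,.028),B(398,517,.028))
# bar in scene view
s=cv2.imread('pics/scene0.png')
for n,i,bx in(('scene',s,(170,110,240,160)),('top',cv2.imread('pics/top0.png'),(135,195,220,225))):
  for k in blobs(i,lambda h,s,v:(abs(h-14)<9)&(s>70)&(v>175),20,bx)[:2]:
    r=cv2.minAreaRect(k); p=cv2.boxPoints(r); print(n,r,[pt(n,*q,.118)[:2] for q in p],pt(n,*r[0],.118))
E
```

```text
mat [0.4872 0.3865] [0.299  0.2663 0.2974 0.2692] [ -86.2299 -175.93     94.3291    4.4124]
caddy [0.4877 0.3962] [0.2093 0.1964 0.2098 0.1924] [-98.3013 171.9402  80.6033  -8.2019]
plat [0.6004 0.0125] [0.2088 0.2096 0.2105 0.2047] [-91.5066 178.0597  87.1648  -2.3939]
bar [0.4873 0.3985 0.118 ] 0.20250235318525964 80.7738779995464
keys [0.4564 0.0969 0.028 ] [ 0.4494 -0.059   0.028 ]
scene ((207.89308166503906, 132.68275451660156), (45.42588424682617, 13.785550117492676), 41.6335334777832) [array([0.4905, 0.492 ]), array([0.5435, 0.5101]), array([0.5087, 0.3127]), array([0.46  , 0.2999])] [0.4998 0.4    0.118 ]
top ((176.46694946289062, 211.6898956298828), (66.26619720458984, 3.7695062160491943), 9.865806579589844) [array([0.4968, 0.496 ]), array([0.508 , 0.4953]), array([0.4773, 0.3028]), array([0.4662, 0.3039])] [0.4871 0.3996 0.118 ]
```

```bash
cat >> h.py <<'E'
def plan(x,y,z,ang):  # target TCP and world angle of tool y (deg), mod 180
    s=manip.sense(); r=R.from_quat(s['tool_rot']); d=r.inv().apply(np.array([x,y,z])-s['tcp_pos'])/.03
    ty=r.apply([0,1,0]); a=np.degrees(np.arctan2(ty[1],ty[0])); t=(a-ang+90)%180-90
    print('t',round(s['t'],1),'tcp',s['tcp_pos'].round(4),'ang',round(a,2),'q6',s['q'][5].round(2),'F',s['force'].round(1),'-> d',d.round(3),'yaw',round(t/8,3))
E
python3 -c "
from h import *; plan(.4873,.3977,.17,-9)"
```

```text
t 0.1 tcp [0.2423 0.5754 0.2304] ang 67.15 q6 -0.18 F [ 0.4 -0.5 -1.1] -> d [-9.827 -2.284  2.015] yaw 9.519
```

>>> drive_tool(
  motion=[
    [[45, -1.2, -0.3, 0, 1], [45, -2.4, -0.6, 0.2, 2], [45, -3.6, -0.9, 0.4, 3], [45, -4.8, -1.2, 0.6, 4], [45, -6, -1.5, 0.9, 5], [45, -7.2, -1.8, 1.2, 6], [45, -8.4, -2.1, 1.5, 7], [45, -9.6, -2.28, 1.8, 8], [45, -9.83, -2.28, 2, 9], [45, -9.83, -2.28, 2.01, 9.52]],
  ],
  squeeze=60,
)

```text
t: 1.1
tcp_pos: [0.4891, 0.3965, 0.1693]
tool_rot: [0.763, 0.647, -0.001, -0.0]
force: [-0.5, 0.5, 0.5]
finger_gap: 0.53
gripper_force: 0.0
```

```bash
python3 -c "
from h import *; plan(.4873,.3977,.089,-9); b=shot('top','t1'); s=shot('scene','s1')
cv2.imwrite('pics/c3.png',np.hstack([cv2.resize(b[150:275,120:250],None,fx=3,fy=3),cv2.resize(s[60:185,140:270],None,fx=3,fy=3)]))"
```

```text
t 1.1 tcp [0.4891 0.3965 0.1693] ang -9.43 q6 0.67 F [-0.5  0.5  0.5] -> d [ 0.033 -0.06   2.676] yaw -0.054
```

View pics/c3.png

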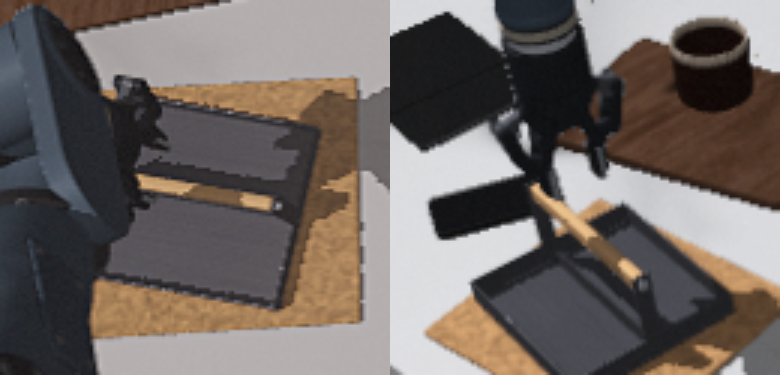

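The crop shows the open fingers straddling the bar line from above (top view fingers at about (163,197)). I check this by projection.

```bash
python3 -c "
from h import *
for n in('scene','top'): print(n,px(n,[.489,.3965,.169]),px(n,[.489,.3965,.118]))"
```

```text
scene [202.77499244 121.62031419] [205.97519734 134.91628192]
top [171.20776755 207.85106336] [177.60505271 211.05709856]
```

>>> drive_tool(
  motion=[
    [[45, 0.03, -0.06, 0.7, -0.05], [45, 0.03, -0.06, 1.4, -0.05], [45, 0.03, -0.06, 2, -0.05], [45, 0.03, -0.06, 2.5, -0.05], [45, 0.03, -0.06, 2.67, -0.05], [45, 0.03, -0.06, 2.67, -0.05], [0, 0.03, -0.06, 2.67, -0.05], [0, 0.03, -0.06, 2.67, -0.05], [0, 0.03, -0.06, 2.67, -0.05], [0, 0.03, -0.06, 2.67, -0.05]],
  ],
  squeeze=60,
)

```text
t: 2.2
tcp_pos: [0.487, 0.4, 0.0921]
tool_rot: [0.758, 0.652, 0.001, 0.0]
force: [-0.7, 0.6, 4.6]
finger_gap: 0.151
gripper_force: 60.9
```

>>> drive_tool(
  motion=[
    [[0, 0, 0, -0.3, 0], [0, 0, 0, -0.8, 0], [0, 0, 0, -1.5, 0], [0, 0, 0, -2.3, 0], [0, 0, 0, -3, 0], [0, 0, 0, -3.3, 0], [0, 0, 0, -3.3, 0], [0, 0, 0, -3.3, 0]],
  ],
  squeeze=60,
)

```text
t: 3.0
tcp_pos: [0.4855, 0.3992, 0.1893]
tool_rot: [0.758, 0.652, -0.001, -0.0]
force: [-0.4, -0.3, -3.8]
finger_gap: 0.151
gripper_force: 59.9
```

```bash
python3 -c "
from h import *; plan(.600,.0145,.19,-2.5)"
```

```text
t 3.0 tcp [0.4855 0.3992 0.1893] ang -8.61 q6 0.66 F [-0.4 -0.3 -3.8] -> d [-12.107   5.693  -0.018] yaw -0.764
```

>>> drive_tool(
  motion=[
    [[0, -0.6, 0.3, 0, -0.05], [0, -1.8, 0.85, 0, -0.12], [0, -3.2, 1.5, 0, -0.2], [0, -4.6, 2.15, 0, -0.3], [0, -6, 2.8, 0, -0.4], [0, -7.4, 3.5, 0, -0.5], [0, -8.8, 4.15, 0, -0.6], [0, -10.2, 4.8, 0, -0.7], [0, -11.4, 5.35, 0, -0.76], [0, -12.1, 5.69, 0, -0.76]],
  ],
)

```text
t: 4.0
tcp_pos: [0.6007, 0.0117, 0.1883]
tool_rot: [0.723, 0.69, -0.001, -0.001]
force: [1.1, -0.3, -3.6]
finger_gap: 0.149
gripper_force: 59.9
```

```bash
python3 -c "
from h import *; plan(.600,.0145,.122,-2.5)"
```

```text
t 4.0 tcp [0.6007 0.0117 0.1883] ang -2.68 q6 -0.12 F [ 1.1 -0.3 -3.6] -> d [ 0.095 -0.021  2.21 ] yaw -0.023
```

>>> drive_tool(
  motion=[
    [[0, 0, 0, 0.4, 0], [0, 0, 0, 1, 0], [0, 0, 0, 1.5, 0], [0, 0, 0, 1.9, 0], [0, 0, 0, 2.1, 0], [0, 0, 0, 2.2, 0], [0, 0, 0, 2.25, 0], [0, 0, 0, 2.3, 0], [0, 0, 0, 2.33, 0], [0, 0, 0, 2.36, 0]],
  ],
)

```text
t: 5.0
tcp_pos: [0.601, 0.0151, 0.1196]
tool_rot: [0.723, 0.691, 0.0, 0.0]
force: [-0.0, 0.8, -3.9]
finger_gap: 0.156
gripper_force: 59.8
```

```bash
python3 -c "
from h import *; plan(.600,.0145,.116,-2.5)"
```

```text
t 5.0 tcp [0.601  0.0151 0.1196] ang -2.52 q6 -0.12 F [-0.   0.8 -3.9] -> d [-0.021 -0.032  0.12 ] yaw -0.003
```

>>> drive_tool(
  motion=[
    [[0, 0, 0, 0.05, 0], [0, 0, 0, 0.09, 0], [0, 0, 0, 0.12, 0], [0, 0, 0, 0.15, 0], [0, 0, 0, 0.15, 0]],
  ],
)

```text
t: 5.5
tcp_pos: [0.6007, 0.0151, 0.1161]
tool_rot: [0.723, 0.691, 0.0, 0.0]
force: [-1.9, 0.2, 6.1]
finger_gap: 0.154
gripper_force: 61.2
```

Contact felt; release and lift.

>>> drive_tool(
  motion=[
    [[45, 0, 0, 0, 0], [45, 0, 0, 0, 0], [45, 0, 0, 0, 0], [45, 0, 0, 0, 0], [45, 0, 0, -0.7, 0], [45, 0, 0, -1.5, 0], [45, 0, 0, -2.5, 0], [45, 0, 0, -3, 0], [45, 0, 0, -3.5, 0], [0, 0, 0, -3.5, 0]],
  ],
)

```text
t: 6.5
tcp_pos: [0.6022, 0.0149, 0.2219]
tool_rot: [0.722, 0.691, 0.002, 0.002]
force: [-0.2, 0.2, -0.6]
finger_gap: 0.372
gripper_force: 0.0
```

```bash
python3 -c "
from h import *; plan(.38,.2,.22,-2.5);b=shot('top','t2');s=shot('scene','s2')
cv2.imwrite('pics/c4.png',np.hstack([cv2.resize(b[130:250,255:385],None,fx=3,fy=3),cv2.resize(s[120:240,240:370],None,fx=3,fy=3)]))"
```

```text
t 6.5 tcp [0.6022 0.0149 0.2219] ang -2.52 q6 -0.12 F [-0.2  0.2 -0.6] -> d [ 5.838 -7.672  0.018] yaw -0.003
```

View pics/c4.png

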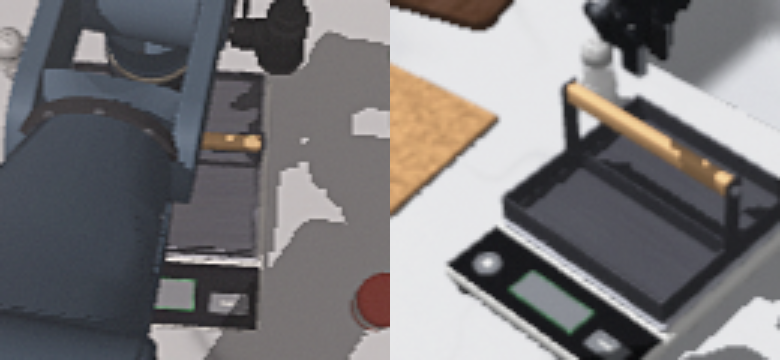

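Top view (left crop): caddy square on the platform, panel free. Scene (right crop) agrees: tare key visible at crop (487,263). Now press tare.

```bash
python3 -c "
from h import *; plan(.4564,.0969,.045,-2.5)
b=cv2.imread('pics/t2.png')
s=cv2.imread('pics/s2.png');print([px('scene',[.4564,.0969,.028]),px('scene',[.4494,-.059,.028])])
print(pt('scene',240+(487-390)/3,120+263/3,.028),pt('scene',240+(606-390)/3,120+345/3,.028))"
```

```text
t 6.6 tcp [0.6005 0.0151 0.2194] ang -2.53 q6 -0.12 F [-0.3 -0.  -0.2] -> d [ 2.512 -4.921  5.813] yaw -0.004
[array([272.50652336, 206.35156239]), array([312.36867322, 234.33053495])]
[0.45238515 0.09378781 0.028     ] [ 0.44698785 -0.05972822  0.028     ]
```

>>> drive_tool(
  motion=[
    [[0, 0.6, -1.2, 0, 0], [0, 1.2, -2.4, 0, 0], [0, 1.8, -3.7, 0, 0], [0, 2.47, -4.97, 0.5, 0], [0, 2.47, -4.97, 1.8, 0], [0, 2.47, -4.97, 3.2, 0], [0, 2.47, -4.97, 4.6, 0], [0, 2.47, -4.97, 5.5, 0], [0, 2.47, -4.97, 5.8, 0], [0, 2.47, -4.97, 5.8, 0]],
  ],
)

```text
t: 7.6
tcp_pos: [0.4537, 0.0957, 0.0441]
tool_rot: [0.723, 0.691, -0.001, -0.002]
force: [0.0, -0.5, 0.6]
finger_gap: 0.002
gripper_force: 0.0
```

```bash
python3 -c "
from h import *; plan(.455,.0955,.029,-2.5)"
```

```text
t 7.6 tcp [0.4537 0.0957 0.0441] ang -2.54 q6 0.01 F [ 0.  -0.5  0.6] -> d [-0.005  0.046  0.502] yaw -0.004
```

>>> drive_tool(
  motion=[
    [[0, 0, 0.04, 0.2, 0], [0, 0, 0.04, 0.35, 0], [0, 0, 0.04, 0.42, 0], [0, 0, 0.04, 0.46, 0], [0, 0, 0.04, 0.49, 0], [0, 0, 0.04, 0.49, 0]],
  ],
)

```text
t: 8.2
tcp_pos: [0.4563, 0.0957, 0.0311]
tool_rot: [0.723, 0.691, 0.0, 0.0]
force: [0.1, 0.6, 0.2]
finger_gap: -0.001
gripper_force: 0.0
```

>>> drive_tool(
  motion=[
    [[0, 0, 0, 0.02, 0], [0, 0, 0, 0.04, 0], [0, 0, 0, 0.06, 0], [0, 0, 0, 0.08, 0], [0, 0, 0, 0.08, 0]],
  ],
)

```text
t: 8.7
tcp_pos: [0.4561, 0.0957, 0.0284]
tool_rot: [0.723, 0.691, -0.0, -0.0]
force: [-0.4, -0.5, -0.7]
finger_gap: -0.001
gripper_force: 0.0
```

>>> drive_tool(
  motion=[
    [[0, 0, 0, 0.02, 0], [0, 0, 0, 0.03, 0], [0, 0, 0, 0.04, 0], [0, 0, 0, 0.04, 0]],
  ],
)

```text
t: 9.1
tcp_pos: [0.4562, 0.0956, 0.0274]
tool_rot: [0.723, 0.691, 0.0, 0.0]
force: [-0.3, -0.7, 2.7]
finger_gap: 0.003
gripper_force: 1.0
```

>>> drive_tool(
  motion=[
    [[0, 0, 0, 0.01, 0], [0, 0, 0, 0.02, 0], [0, 0, 0, 0.025, 0], [0, 0, 0, 0.025, 0], [0, 0, 0, 0.025, 0]],
  ],
)

```text
t: 9.6
tcp_pos: [0.4562, 0.0957, 0.0268]
tool_rot: [0.723, 0.691, 0.0, 0.0]
force: [-0.9, -0.2, 5.6]
finger_gap: -0.001
gripper_force: 2.7
```

>>> drive_tool(
  motion=[
    [[0, 0, 0, 0.01, 0], [0, 0, 0, 0.02, 0], [0, 0, 0, 0.02, 0], [0, 0, 0, 0.02, 0], [0, 0, 0, 0.02, 0], [0, 0, 0, 0.02, 0]],
  ],
)

```text
t: 10.2
tcp_pos: [0.4562, 0.0957, 0.0267]
tool_rot: [0.722, 0.691, 0.0, 0.0]
force: [-1.3, -0.2, 10.6]
finger_gap: -0.001
gripper_force: 5.2
```

>>> drive_tool(
  motion=[
    [[0, 0, 0, 0.005, 0], [0, 0, 0, 0.005, 0], [0, 0, 0, 0.005, 0], [0, 0, 0, -0.2, 0], [0, 0, 0, -1, 0], [20, 0, 0, -2.2, 0], [40, 0, 0, -3.5, 0], [60, 0, 0, -4.5, 0], [85, 0, 0, -5, 0]],
  ],
)

```text
t: 11.1
tcp_pos: [0.4573, 0.0957, 0.1785]
tool_rot: [0.722, 0.691, 0.002, 0.002]
force: [-0.9, 0.3, 1.4]
finger_gap: 0.677
gripper_force: 0.0
```

```bash
cat >> h.py <<'E'
def pots():
    for n in('top','scene'):
        i=shot(n,'p_'+n)
        for nm,c,z in(('red',RED,.075),('blue',BLUE,.062)):
            for k in blobs(i,c)[:3]:
                (u,v),r=cv2.minEnclosingCircle(k)
                if r<20: print(nm,n,round(u,1),round(v,1),round(r,1),pt(n,u,v,z).round(4))
E
python3 -c "
from h import *; pots(); plan(.4505,-.2145,.14,87.5)"
```

```text
red top 382.4 229.4 8.8 [ 0.4502 -0.215   0.075 ]
red scene 359.7 256.1 10.6 [ 0.4422 -0.2224  0.075 ]
blue scene 432.3 250.9 11.9 [ 0.5793 -0.3526  0.062 ]
t 11.2 tcp [0.4577 0.0957 0.178 ] ang -2.52 q6 0.01 F [ 0.8 -0.7 -0.1] -> d [-10.34    0.209   1.269] yaw 11.248
```

>>> drive_tool(
  motion=[
    [[85, -1.2, 0, 0, 1], [85, -2.4, 0, 0, 2], [85, -3.6, 0, 0, 3], [85, -4.8, 0.1, 0, 4], [85, -6, 0.1, 0, 5], [85, -7.2, 0.2, 0, 6], [85, -8.4, 0.2, 0.4, 7], [85, -9.6, 0.2, 0.8, 8], [85, -10.3, 0.2, 1.2, 9], [85, -10.34, 0.2, 1.2, 10]],
  ],
)

```text
t: 12.2
tcp_pos: [0.4474, -0.2168, 0.1371]
tool_rot: [0.998, 0.06, -0.001, -0.001]
force: [-0.1, 0.9, 0.0]
finger_gap: 0.994
gripper_force: 0.0
```

```bash
python3 -c "
from h import *; plan(.4505,-.2145,.03,87.5)"
```

```text
t 12.2 tcp [ 0.4474 -0.2168  0.1371] ang -83.07 q6 0.77 F [-0.1  0.9  0. ] -> d [ 0.122 -0.055  3.57 ] yaw 1.179
```

>>> drive_tool(
  motion=[
    [[85, 0.1, -0.03, 0.5, 1.1], [85, 0.1, -0.03, 1.2, 1.1], [85, 0.1, -0.03, 2, 1.1], [85, 0.1, -0.03, 2.7, 1.1], [85, 0.1, -0.03, 3.2, 1.1], [85, 0.1, -0.03, 3.5, 1.1], [60, 0.1, -0.03, 3.5, 1.1], [50, 0.1, -0.03, 3.5, 1.1], [40, 0.1, -0.03, 3.5, 1.1], [40, 0.1, -0.03, 3.5, 1.1]],
  ],
  squeeze=30,
)

```text
t: 13.2
tcp_pos: [0.4516, -0.2134, 0.0356]
tool_rot: [1.0, -0.012, 0.001, 0.0]
force: [0.1, -0.5, -1.0]
finger_gap: 0.646
gripper_force: 31.8
```

>>> drive_tool(
  motion=[
    [[40, 0, 0, -0.3, 0], [40, 0, 0, -1, 0], [40, 0, 0, -2, 0], [40, 0, 0, -3, 0], [40, 0, 0, -4, 0], [40, 0, 0, -4.1, 0]],
  ],
)

```text
t: 13.8
tcp_pos: [0.4533, -0.2145, 0.1621]
tool_rot: [1.0, -0.011, 0.003, 0.003]
force: [-0.2, 0.1, -0.5]
finger_gap: 0.644
gripper_force: 32.1
```

```bash
python3 -c "
from h import *; plan(.545,.015,.155,87.5);print(manip.sense()['finger_gap'],manip.sense()['gripper_force'])
b=cv2.imread('pics/p_top.png'); print(pt('top',345,143,0),pt('top',259,148,.045))"
```

```text
t 13.8 tcp [ 0.4533 -0.2145  0.1621] ang -91.31 q6 0.93 F [-0.2  0.1 -0.5] -> d [ 2.88  -7.719  0.218] yaw 0.148
0.6441209339597816 32.05735623836517
[ 0.75442438 -0.10486677  0.        ] [0.71467544 0.17897084 0.045     ]
```

>>> drive_tool(
  motion=[
    [[40, 0.5, -0.5, 0, 0.05], [40, 1.2, -1.5, 0, 0.1], [40, 2, -2.7, 0, 0.15], [40, 2.7, -4, 0, 0.15], [40, 2.88, -5.3, 0, 0.15], [40, 2.88, -6.5, 0, 0.15], [40, 2.88, -7.4, 0, 0.15], [40, 2.88, -7.72, 0, 0.15], [40, 2.88, -7.72, 0, 0.15]],
  ],
)

```text
t: 14.7
tcp_pos: [0.5424, 0.0175, 0.1576]
tool_rot: [1.0, -0.021, -0.001, 0.0]
force: [0.8, 0.9, -0.4]
finger_gap: 0.641
gripper_force: 32.1
```

```bash
python3 -c "
from h import *; plan(.545,.015,.077,87.5);pots()"
```

```text
t 14.7 tcp [0.5424 0.0175 0.1576] ang -92.38 q6 1.44 F [ 0.8  0.9 -0.4] -> d [0.093 0.079 2.686] yaw 0.014
blue top 422.5 187.0 9.5 [ 0.5895 -0.3468  0.062 ]
red scene 308.5 162.8 8.9 [0.6225 0.1007 0.075 ]
blue scene 432.3 250.9 11.9 [ 0.5793 -0.3526  0.062 ]
```

>>> drive_tool(
  motion=[
    [[40, 0.09, 0.05, 0.5, 0], [40, 0.09, 0.05, 1.2, 0], [40, 0.09, 0.05, 1.8, 0], [40, 0.09, 0.05, 2.2, 0], [40, 0.09, 0.05, 2.45, 0], [40, 0.09, 0.05, 2.6, 0], [40, 0.09, 0.05, 2.65, 0], [40, 0.09, 0.05, 2.7, 0], [40, 0.09, 0.05, 2.75, 0]],
  ],
)

```text
t: 15.7
tcp_pos: [0.5462, 0.0147, 0.076]
tool_rot: [1.0, -0.022, 0.001, 0.0]
force: [-0.1, -0.4, -0.5]
finger_gap: 0.645
gripper_force: 32.1
```

```bash
python3 -c "
from h import *; plan(.545,.015,.072,87.5)"
```

```text
t 15.7 tcp [0.5462 0.0147 0.076 ] ang -92.52 q6 1.44 F [-0.1 -0.4 -0.5] -> d [-0.04  -0.009  0.132] yaw -0.002
```

>>> drive_tool(
  motion=[
    [[40, 0, 0, 0.04, 0], [40, 0, 0, 0.08, 0], [40, 0, 0, 0.11, 0], [40, 0, 0, 0.11, 0]],
  ],
)

```text
t: 16.1
tcp_pos: [0.5457, 0.0148, 0.0721]
tool_rot: [1.0, -0.022, -0.0, -0.0]
force: [0.7, 0.3, -1.5]
finger_gap: 0.643
gripper_force: 32.1
```

>>> drive_tool(
  motion=[
    [[40, 0, 0, 0.02, 0], [40, 0, 0, 0.04, 0], [40, 0, 0, 0.04, 0]],
  ],
)

```text
t: 16.4
tcp_pos: [0.5458, 0.0147, 0.0712]
tool_rot: [1.0, -0.022, 0.0, 0.0]
force: [-0.6, -0.2, 1.7]
finger_gap: 0.642
gripper_force: 32.4
```

>>> drive_tool(
  motion=[
    [[62, 0, 0, 0, 0], [72, 0, 0, 0, 0], [78, 0, 0, 0, 0], [78, 0, 0, 0, 0], [78, 0, 0, -0.5, 0], [78, 0, 0, -1.5, 0], [78, 0, 0, -2.7, 0], [78, 0, 0, -4, 0], [85, 0, 0, -4.2, 0]],
  ],
)

```text
t: 17.3
tcp_pos: [0.5487, 0.0143, 0.2015]
tool_rot: [1.0, -0.022, 0.005, 0.001]
force: [0.1, -1.0, -0.3]
finger_gap: 0.995
gripper_force: 0.0
```

```bash
python3 -c "
from h import *; plan(.5895,-.346,.15,87.5);pots()
m=cv2.imread('pics/p_top.png'); print(pt('top',439,163,.04),pt('top',402,140,.08))"
```

```text
t 17.3 tcp [0.5487 0.0143 0.2015] ang -92.52 q6 1.44 F [ 0.1 -1.  -0.3] -> d [ 1.87  11.936  1.751] yaw -0.002
blue top 422.5 187.0 9.5 [ 0.5895 -0.3468  0.062 ]
red scene 313.4 184.0 9.8 [0.5637 0.0321 0.075 ]
blue scene 432.3 250.9 11.9 [ 0.5793 -0.3526  0.062 ]
[ 0.67674747 -0.40980579  0.04      ] [ 0.73852026 -0.28148088  0.08      ]
```

>>> drive_tool(
  motion=[
    [[85, 0.1, 1.3, 0, 0], [85, 0.3, 2.7, 0, 0], [85, 0.5, 4.2, 0, 0], [85, 0.7, 5.7, 0, 0], [85, 0.9, 7.2, 0, 0], [85, 1.2, 8.7, 0.4, 0], [85, 1.5, 10.2, 0.8, 0], [85, 1.8, 11.4, 1.3, 0], [85, 1.87, 11.94, 1.75, 0], [85, 1.87, 11.94, 1.75, 0]],
  ],
)

```text
t: 18.4
tcp_pos: [0.5835, -0.3461, 0.1398]
tool_rot: [1.0, -0.024, -0.003, -0.002]
force: [0.5, 0.4, -0.5]
finger_gap: 0.995
gripper_force: 0.0
```

```bash
python3 -c "
from h import *; plan(.5895,-.346,.022,87.5)"
```

```text
t 18.4 tcp [ 0.5835 -0.3461  0.1398] ang -92.7 q6 0.92 F [ 0.5  0.4 -0.5] -> d [0.222 0.005 3.927] yaw -0.025
```

>>> drive_tool(
  motion=[
    [[85, 0.2, 0, 0.6, 0], [85, 0.2, 0, 1.5, 0], [85, 0.2, 0, 2.4, 0], [85, 0.2, 0, 3.2, 0], [85, 0.2, 0, 3.6, 0], [85, 0.2, 0, 3.7, 0], [70, 0.2, 0, 3.7, 0], [55, 0.2, 0, 3.7, 0], [48, 0.2, 0, 3.7, 0], [48, 0.2, 0, 3.7, 0]],
  ],
  squeeze=30,
)

```text
t: 19.4
tcp_pos: [0.5929, -0.3464, 0.0351]
tool_rot: [1.0, -0.022, 0.001, 0.001]
force: [0.5, 1.0, 3.2]
finger_gap: 0.734
gripper_force: 33.6
```

>>> drive_tool(
  motion=[
    [[75, 0, 0, 0, 0], [82, 0, 0, 0, 0], [82, -0.05, 0, 0.15, 0], [82, -0.05, 0, 0.33, 0], [82, -0.05, 0, 0.33, 0], [70, -0.05, 0, 0.33, 0], [55, -0.05, 0, 0.33, 0], [48, -0.05, 0, 0.33, 0], [48, -0.05, 0, 0.33, 0]],
  ],
  squeeze=30,
)

```text
t: 20.3
tcp_pos: [0.5905, -0.3458, 0.0236]
tool_rot: [1.0, -0.022, -0.0, -0.0]
force: [-0.0, -0.4, -0.5]
finger_gap: 0.733
gripper_force: 32.9
```

>>> drive_tool(
  motion=[
    [[48, 0, 0, -0.3, 0], [48, 0, 0, -1, 0], [48, 0, 0, -2, 0], [48, 0, 0, -3.2, 0], [48, 0, 0, -4.4, 0], [48, 0, 0, -5.3, 0], [48, 0, 0, -5.4, 0], [48, 0, 0, -5.4, 0]],
  ],
)

```text
t: 21.1
tcp_pos: [0.5906, -0.346, 0.1868]
tool_rot: [1.0, -0.022, 0.001, 0.001]
force: [0.3, -0.2, -1.2]
finger_gap: 0.736
gripper_force: 33.1
```

```bash
python3 -c "
from h import *; plan(.66,.010,.185,87.5)"
```

```text
t 21.1 tcp [ 0.5906 -0.346   0.1868] ang -92.53 q6 0.92 F [ 0.3 -0.2 -1.2] -> d [  1.787 -11.956   0.047] yaw -0.003
```

>>> drive_tool(
  motion=[
    [[48, 0.1, -0.6, 0, 0], [48, 0.3, -1.8, 0, 0], [48, 0.6, -3.2, 0, 0], [48, 0.9, -4.7, 0, 0], [48, 1.3, -6.2, 0, 0], [48, 1.6, -7.7, 0, 0], [48, 1.79, -9.2, 0, 0], [48, 1.79, -10.6, 0, 0], [48, 1.79, -11.7, 0, 0], [48, 1.79, -11.96, 0, 0]],
  ],
)

```text
t: 22.1
tcp_pos: [0.6576, 0.0161, 0.1831]
tool_rot: [1.0, -0.02, -0.003, -0.001]
force: [0.2, -0.9, -0.6]
finger_gap: 0.736
gripper_force: 33.2
```

```bash
python3 -c "
from h import *; plan(.66,.010,.064,87.5);s=shot('scene','s5'); b=shot('top','t5')
cv2.imwrite('pics/c5.png',np.hstack([cv2.resize(b[110:240,260:390],None,fx=3,fy=3),cv2.resize(s[100:230,280:410],None,fx=3,fy=3)]))"
```

```text
t 22.1 tcp [0.6576 0.0161 0.1831] ang -92.24 q6 1.46 F [ 0.2 -0.9 -0.6] -> d [0.111 0.21  3.967] yaw 0.032
```

View pics/c5.png

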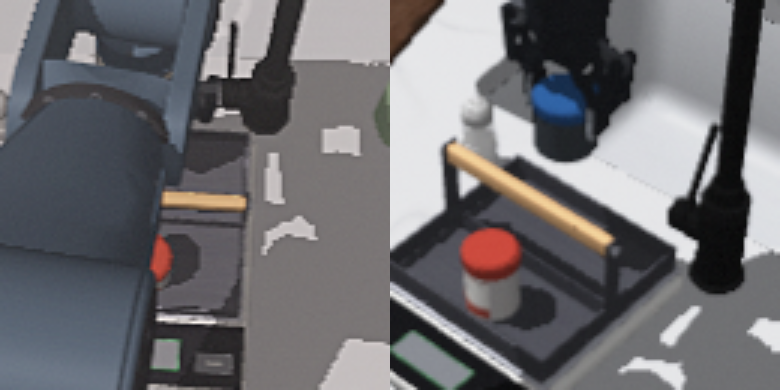

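The red pot stands upright in the front lane (crop 490,270). The blue pot hangs over the rear lane, clear of bar and tap.

>>> drive_tool(
  motion=[
    [[48, 0, 0, 0.5, 0], [48, 0, 0, 1.3, 0], [48, 0, 0, 2.2, 0], [48, 0, 0, 3, 0], [48, 0, 0, 3.5, 0], [48, 0, 0, 3.75, 0], [48, 0, 0, 3.85, 0], [48, 0, 0, 3.9, 0], [48, 0, 0, 3.95, 0], [48, 0, 0, 3.95, 0]],
  ],
)

```text
t: 23.2
tcp_pos: [0.6605, 0.0102, 0.0679]
tool_rot: [1.0, -0.022, 0.001, 0.0]
force: [0.3, 0.6, -0.1]
finger_gap: 0.74
gripper_force: 33.2
```

```bash
python3 -c "
from h import *; plan(.66,.010,.0595,87.5)"
```

```text
t 23.2 tcp [0.6605 0.0102 0.0679] ang -92.52 q6 1.46 F [ 0.3  0.6 -0.1] -> d [-0.017  0.008  0.28 ] yaw -0.003
```

>>> drive_tool(
  motion=[
    [[48, 0, 0, 0.1, 0], [48, 0, 0, 0.18, 0], [48, 0, 0, 0.24, 0], [48, 0, 0, 0.28, 0], [48, 0, 0, 0.28, 0]],
  ],
)

```text
t: 23.7
tcp_pos: [0.6599, 0.0103, 0.0595]
tool_rot: [1.0, -0.022, -0.0, -0.0]
force: [-0.8, -0.2, 5.0]
finger_gap: 0.735
gripper_force: 33.8
```

>>> drive_tool(
  motion=[
    [[68, 0, 0, 0, 0], [76, 0, 0, 0, 0], [82, 0, 0, 0, 0], [82, 0, 0, 0, 0], [82, 0, 0, -0.5, 0], [82, 0, 0, -1.5, 0], [82, 0, 0, -2.8, 0], [60, 0, 0, -4, 0], [30, 0, 0, -4.8, 0], [0, 0, 0, -5, 0]],
  ],
)

```text
t: 24.7
tcp_pos: [0.6622, 0.01, 0.2137]
tool_rot: [1.0, -0.022, 0.004, 0.001]
force: [0.5, -0.7, 0.3]
finger_gap: 0.469
gripper_force: 0.0
```

```bash
python3 -c "
from h import *; pots(); plan(.448,-.0594,.15,-2.5)"
```

```text
red top 312.5 196.0 7.2 [0.5511 0.0012 0.075 ]
red scene 313.4 184.0 9.8 [0.5637 0.0321 0.075 ]
blue scene 340.0 165.5 10.6 [0.6826 0.0287 0.062 ]
t 24.8 tcp [0.6604 0.0102 0.2103] ang -92.53 q6 1.46 F [-0.6 -0.3 -0.7] -> d [-6.977  2.629  1.99 ] yaw 11.247
```

>>> drive_tool(
  motion=[
    [[0, -1.3, 0.5, 0, 0], [0, -2.7, 1, 0, 0], [0, -4.1, 1.5, 0, 0], [0, -5.5, 2, 0, 0], [0, -6.7, 2.6, 0.5, 0], [0, -6.98, 2.63, 1.8, 0], [0, -6.98, 2.63, 3.2, 0], [0, -6.98, 2.63, 4.5, 0], [0, -6.98, 2.63, 5.4, 0], [0, -6.98, 2.63, 5.4, 0]],
  ],
)

```text
t: 25.8
tcp_pos: [0.4436, -0.0581, 0.0428]
tool_rot: [1.0, -0.022, -0.005, -0.002]
force: [-0.9, -0.1, -0.4]
finger_gap: -0.002
gripper_force: 0.0
```

```bash
python3 -c "
from h import *; plan(.448,-.0594,.030,87.5)
b=shot('scene','s6'); cv2.imwrite('pics/c6.png',cv2.resize(b[120:260,240:380],None,fx=4,fy=4))"
```

```text
t 25.8 tcp [ 0.4436 -0.0581  0.0428] ang -92.55 q6 1.23 F [-0.9 -0.1 -0.4] -> d [0.154 0.039 0.425] yaw -0.007
```

View pics/c6.png

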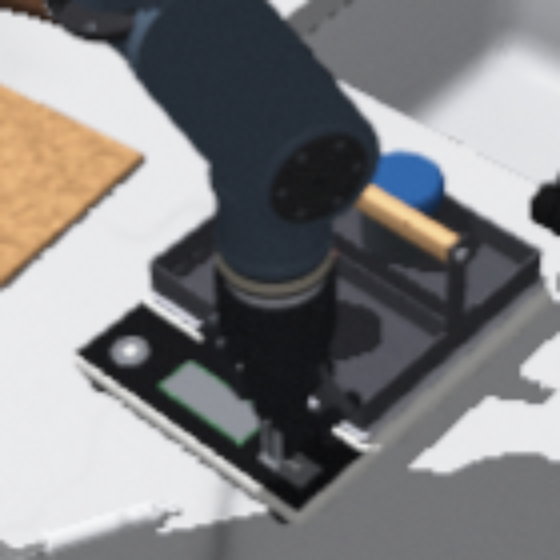

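The blue pot stands in the rear lane (400,180); the fingertips hover over the hold key (about 290,468).

>>> drive_tool(
  motion=[
    [[0, 0, 0.03, 0.15, 0], [0, 0, 0.03, 0.25, 0], [0, 0, 0.03, 0.3, 0], [0, 0, 0.03, 0.33, 0], [0, 0, 0.03, 0.33, 0]],
  ],
)

```text
t: 26.35
tcp_pos: [0.4475, -0.0603, 0.0373]
tool_rot: [1.0, -0.022, 0.001, 0.0]
force: [-0.0, 0.2, -0.4]
finger_gap: -0.001
gripper_force: 0.0
```

```bash
python3 -c "
from h import *; plan(.448,-.0594,.0275,87.5)"
```

```text
t 26.4 tcp [ 0.4475 -0.0603  0.0373] ang -92.52 q6 1.23 F [-0.   0.2 -0.4] -> d [ 0.016 -0.03   0.325] yaw -0.003
```

>>> drive_tool(
  motion=[
    [[0, 0.02, -0.03, 0.1, 0], [0, 0.02, -0.03, 0.18, 0], [0, 0.02, -0.03, 0.24, 0], [0, 0.02, -0.03, 0.27, 0], [0, 0.02, -0.03, 0.29, 0], [0, 0.02, -0.03, 0.29, 0]],
  ],
)

```text
t: 26.95
tcp_pos: [0.4478, -0.0593, 0.0279]
tool_rot: [1.0, -0.022, -0.0, -0.0]
force: [0.3, -1.2, -0.5]
finger_gap: 0.004
gripper_force: 0.0
```

>>> drive_tool(
  motion=[
    [[0, 0, 0, 0.01, 0], [0, 0, 0, 0.02, 0], [0, 0, 0, 0.03, 0], [0, 0, 0, 0.035, 0], [0, 0, 0, 0.035, 0]],
  ],
)

```text
t: 27.45
tcp_pos: [0.4479, -0.0594, 0.0272]
tool_rot: [1.0, -0.022, 0.0, 0.0]
force: [-0.3, -0.5, 4.3]
finger_gap: -0.001
gripper_force: 1.6
```

>>> drive_tool(
  motion=[
    [[0, 0, 0, 0.01, 0], [0, 0, 0, 0.02, 0], [0, 0, 0, 0.03, 0], [0, 0, 0, 0.03, 0], [0, 0, 0, 0.03, 0], [0, 0, 0, 0.03, 0]],
  ],
)

```text
t: 28.05
tcp_pos: [0.4479, -0.0594, 0.0267]
tool_rot: [1.0, -0.022, 0.0, 0.0]
force: [-0.7, -0.2, 9.1]
finger_gap: 0.002
gripper_force: 4.8
```

>>> drive_tool(
  motion=[
    [[0, 0, 0, 0.01, 0], [0, 0, 0, 0.01, 0], [0, 0, 0, 0.01, 0], [0, 0, 0, 0.01, 0], [0, 0, 0, -0.2, 0], [0, 0, 0, -1.2, 0], [0, 0, 0, -2.6, 0], [10, 0, 0, -4, 0], [20, 0, 0, -5, 0], [30, 0, 0, -5.6, 0]],
  ],
)

```text
t: 29.05
tcp_pos: [0.4487, -0.0596, 0.1966]
tool_rot: [1.0, -0.022, 0.002, 0.001]
force: [-0.6, 0.1, -0.1]
finger_gap: 0.35
gripper_force: 0.0
```

```bash
python3 -c "
from h import *; pots(); plan(.6007,.0151,.20,-2.5)
b=cv2.imread('pics/p_top.png'); cv2.imwrite('pics/c7.png',cv2.resize(b[140:250,260:360],None,fx=5,fy=5,interpolation=2))"
```

```text
red top 306.2 195.1 8.5 [0.5537 0.0208 0.075 ]
blue top 309.7 160.2 9.6 [0.6712 0.0126 0.062 ]
red scene 309.5 186.0 6.2 [0.5507 0.0356 0.075 ]
blue scene 340.0 166.0 10.4 [0.6809 0.0274 0.062 ]
t 29.1 tcp [ 0.4494 -0.0599  0.1965] ang -92.52 q6 1.23 F [0.1 0.2 0.3] -> d [ 4.928 -2.718 -0.094] yaw 11.248
```

View pics/c7.png

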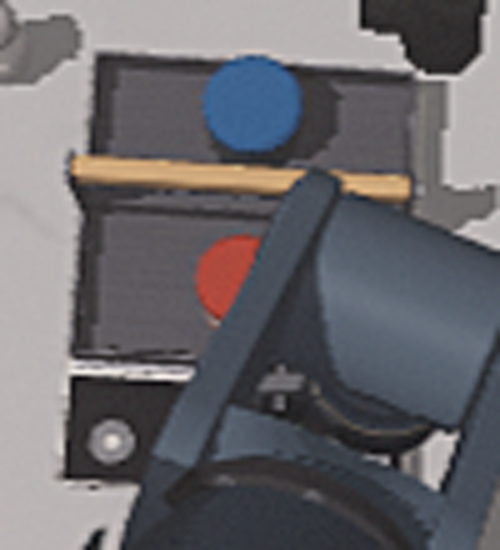

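Top view: red pot at (240,280) and blue pot at (252,105) in their lanes, bar from (75,165) to (410,188), caddy still square.

>>> drive_tool(
  motion=[
    [[45, 0, 0, -0.1, -1], [45, 0.5, -0.3, -0.1, -2], [45, 1.1, -0.6, -0.1, -3], [45, 1.7, -1, -0.1, -4], [45, 2.3, -1.3, -0.1, -5], [45, 2.9, -1.6, -0.1, -6], [45, 3.5, -1.9, -0.1, -7], [45, 4.1, -2.3, -0.1, -8], [45, 4.7, -2.6, -0.1, -9], [45, 4.93, -2.72, -0.1, -10]],
  ],
)

```text
t: 30.15
tcp_pos: [0.6001, 0.0164, 0.195]
tool_rot: [0.778, 0.628, -0.0, -0.001]
force: [-0.1, -1.0, 1.2]
finger_gap: 0.522
gripper_force: 0.0
```

```bash
python3 -c "
from h import *
a,b=pt('top',260+75/5,140+165/5,.142),pt('top',260+410/5,140+188/5,.142); print((a+b)/2,np.linalg.norm(a-b),np.degrees(np.arctan2(*(a-b)[[1,0]])))
plan(.6007,.0151,.116,-2.5)"
```

```text
[0.59894518 0.01328814 0.142     ] 0.19897126040831242 87.04210098683444
t 30.1 tcp [0.6001 0.0164 0.195 ] ang -12.15 q6 0.05 F [-0.1 -1.   1.2] -> d [-0.04   0.034  2.632] yaw -1.207
```

>>> drive_tool(
  motion=[
    [[45, 0, 0, 0, -0.9], [45, 0, 0, 0, -1.22], [45, 0, 0, 0.7, -1.22], [45, 0, 0, 1.5, -1.22], [45, 0, 0, 2.2, -1.22], [45, 0, 0, 2.5, -1.22], [45, 0, 0, 2.6, -1.22], [45, 0, 0, 2.6, -1.22], [0, 0, 0, 2.6, -1.22], [0, 0, 0, 2.6, -1.22]],
  ],
  squeeze=90,
)

```text
t: 31.15
tcp_pos: [0.5999, 0.0156, 0.1201]
tool_rot: [0.724, 0.69, 0.001, 0.001]
force: [0.2, -0.5, -0.2]
finger_gap: 0.195
gripper_force: 0.0
```

>>> drive_tool(
  motion=[
    [[0, 0, 0, 0, 0], [0, 0, 0, 0, 0], [0, 0, 0, 0, 0], [0, 0, 0, 0, 0]],
  ],
)

```text
t: 31.55
tcp_pos: [0.6005, 0.0155, 0.1204]
tool_rot: [0.724, 0.69, 0.001, 0.001]
force: [1.4, -0.3, 5.6]
finger_gap: 0.143
gripper_force: 89.0
```

Grip is a bit high on the bar; regrip lower.

>>> drive_tool(
  motion=[
    [[45, 0, 0, 0, 0], [45, 0, 0, 0, 0], [45, 0, 0, 0.1, 0], [45, 0, 0, 0.23, 0], [45, 0, 0, 0.23, 0], [0, 0, 0, 0.23, 0], [0, 0, 0, 0.23, 0], [0, 0, 0, 0.23, 0], [0, 0, 0, 0.23, 0], [0, 0, 0, 0.23, 0]],
  ],
  squeeze=90,
)

```text
t: 32.55
tcp_pos: [0.5998, 0.0156, 0.1124]
tool_rot: [0.724, 0.69, 0.0, 0.001]
force: [0.4, -0.3, -0.5]
finger_gap: 0.148
gripper_force: 88.2
```

>>> drive_tool(
  motion=[
    [[0, 0, 0, -0.1, 0], [0, 0, 0, -0.3, 0], [0, 0, 0, -0.6, 0], [0, 0, 0, -1, 0], [0, 0, 0, -1.5, 0], [0, 0, 0, -2, 0], [0, 0, 0, -2.3, 0], [0, 0, 0, -2.4, 0], [0, 0, 0, -2.4, 0]],
  ],
)

```text
t: 33.45
tcp_pos: [0.5993, 0.0156, 0.1848]
tool_rot: [0.724, 0.69, 0.0, 0.0]
force: [0.1, 0.4, -4.9]
finger_gap: 0.144
gripper_force: 87.8
```

```bash
python3 -c "
from h import *; plan(.4872,.3895,.19,4); s=shot('scene','s8'); cv2.imwrite('pics/c8.png',cv2.resize(s[100:240,240:390],None,fx=4,fy=4))"
```

```text
t 33.5 tcp [0.5993 0.0156 0.1848] ang -2.76 q6 -0.11 F [ 0.1  0.4 -4.9] -> d [12.267 -4.332 -0.179] yaw -0.846
```

View pics/c8.png

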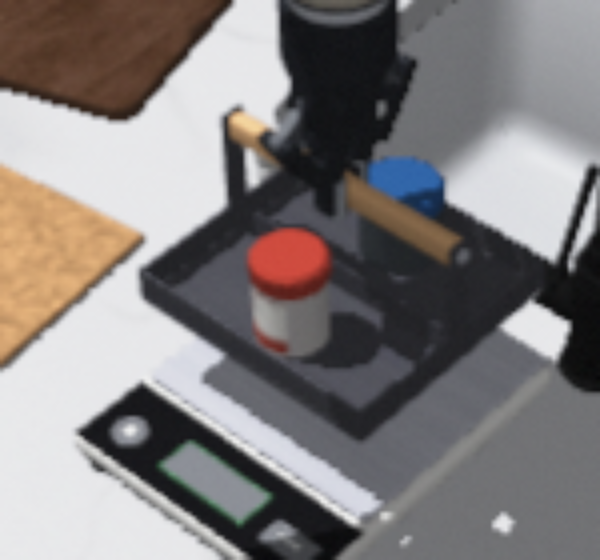

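The loaded caddy hangs level, both pots upright. Carry it to the mat with gentle acceleration.

>>> drive_tool(
  motion=[
    [[0, 0.1, -0.04, 0, 0], [0, 0.4, -0.14, 0, 0], [0, 0.9, -0.32, 0, -0.1], [0, 1.5, -0.53, 0, -0.1], [0, 2.2, -0.78, 0, -0.2], [0, 3, -1.06, 0, -0.2], [0, 3.8, -1.34, 0, -0.3], [0, 4.6, -1.62, 0, -0.3], [0, 5.3, -1.87, 0, -0.4], [0, 5.9, -2.08, 0, -0.4]],
  ],
)

```text
t: 34.5
tcp_pos: [0.5436, 0.198, 0.1839]
tool_rot: [0.704, 0.711, -0.0, -0.001]
force: [0.0, -0.7, -5.3]
finger_gap: 0.145
gripper_force: 87.8
```

>>> drive_tool(
  motion=[
    [[0, 0.6, -0.21, 0, 0], [0, 1.3, -0.46, 0, 0], [0, 2.1, -0.74, 0, -0.1], [0, 2.9, -1.02, 0, -0.2], [0, 3.7, -1.3, 0, -0.3], [0, 4.5, -1.6, 0, -0.4], [0, 5.2, -1.85, 0, -0.4], [0, 5.8, -2.05, 0, -0.4], [0, 6.2, -2.2, 0, -0.4], [0, 6.37, -2.25, 0, -0.4]],
  ],
)

```text
t: 35.5
tcp_pos: [0.4748, 0.3876, 0.1839]
tool_rot: [0.683, 0.73, -0.0, -0.0]
force: [0.8, -0.8, -4.9]
finger_gap: 0.15
gripper_force: 87.8
```

```bash
python3 -c "
from h import *; plan(.4872,.3895,.092,4)"
```

```text
t 35.5 tcp [0.4748 0.3876 0.1839] ang 3.78 q6 0.44 F [ 0.8 -0.8 -4.9] -> d [0.035 0.419 3.063] yaw -0.028
```

>>> drive_tool(
  motion=[
    [[0, 0, 0.1, 0.2, 0], [0, 0, 0.25, 0.6, 0], [0, 0, 0.4, 1.1, 0], [0, 0, 0.42, 1.6, 0], [0, 0, 0.42, 2.1, 0], [0, 0, 0.42, 2.5, 0], [0, 0, 0.42, 2.75, 0], [0, 0, 0.42, 2.9, 0], [0, 0, 0.42, 3, 0], [0, 0, 0.42, 3.05, 0]],
  ],
)

```text
t: 36.5
tcp_pos: [0.4893, 0.387, 0.0928]
tool_rot: [0.684, 0.729, 0.0, 0.0]
force: [-0.1, -0.4, -5.7]
finger_gap: 0.149
gripper_force: 87.8
```

>>> drive_tool(
  motion=[
    [[0, 0, 0, 0.03, 0], [0, 0, 0, 0.06, 0], [0, 0, 0, 0.09, 0], [0, 0, 0, 0.11, 0], [0, 0, 0, 0.11, 0]],
  ],
)

```text
t: 37.0
tcp_pos: [0.4891, 0.3869, 0.0895]
tool_rot: [0.684, 0.729, 0.0, 0.0]
force: [0.0, -0.7, -5.3]
finger_gap: 0.147
gripper_force: 87.8
```

>>> drive_tool(
  motion=[
    [[0, 0, 0, 0.02, 0], [0, 0, 0, 0.04, 0], [0, 0, 0, 0.06, 0], [0, 0, 0, 0.06, 0]],
  ],
)

```text
t: 37.4
tcp_pos: [0.4891, 0.3869, 0.0884]
tool_rot: [0.684, 0.729, 0.0, 0.0]
force: [-1.4, -1.1, 1.5]
finger_gap: 0.145
gripper_force: 88.9
```

Landed; release, lift and look.

>>> drive_tool(
  motion=[
    [[20, 0, 0, 0, 0], [40, 0, 0, 0, 0], [45, 0, 0, 0, 0], [45, 0, 0, 0, 0], [45, 0, 0, -0.6, 0], [45, 0, 0, -1.5, 0], [45, 0, 0, -2.8, 0], [45, 0, 0, -4, 0], [45, 0, 0, -5, 0], [45, 0, 0, -5, 0]],
  ],
)

```text
t: 38.4
tcp_pos: [0.4919, 0.3885, 0.2431]
tool_rot: [0.684, 0.729, 0.005, 0.002]
force: [0.5, -0.3, 0.8]
finger_gap: 0.529
gripper_force: 0.0
```

>>> drive_tool(
  motion=[
    [[45, 0, -1, 0, 0], [45, 0, -2, 0, 0], [45, 0, -2, 0, 0], [45, 0, -2, 0, 0]],
  ],
)

```text
t: 38.8
tcp_pos: [0.4287, 0.383, 0.2372]
tool_rot: [0.684, 0.729, -0.0, 0.0]
force: [1.1, -0.3, 0.2]
finger_gap: 0.529
gripper_force: 0.0
```

```bash
python3 -c "
from h import *; b=shot('top','t9');s=shot('scene','s9')
cv2.imwrite('pics/c9.png',np.hstack([cv2.resize(b[150:280,120:360],None,fx=1.6,fy=3),cv2.resize(s[80:210,130:260],None,fx=3,fy=3)]))"
```

```text
(no output)
```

View pics/c9.png

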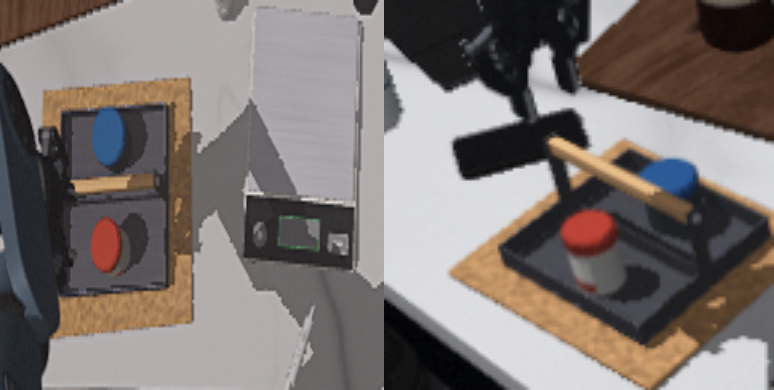

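The caddy stands in the middle of the mat with both pots upright in it (top crop: blue (108,138), red (107,245)), and the gripper is clear.

```bash
python3 -c "
from h import *; print(manip.sign_off())"
```

```text
the job is handed in; nothing more can be done
None
```

I handed the job in: the tare key was pressed with the empty caddy on the scale, the two pots present were weighed, the hold key was pressed, and the loaded caddy is back mid-mat with both pots upright. Both key presses peaked at about 10 N by wrist force; I never saw the reading on the display, and the hand-in returned no verdict.

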